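# Hang the battery charger on its screw

## Task

Hang the small battery charger on the screw that sticks out of the front of the plywood tool board: hold it upright with its back to the board, feel the round opening of the keyhole in its back over the screw head until the back lies flat on the board, then pull it firmly straight down until it snaps fully home, and let go so that it hangs there straight. Do not let it fall over, and leave the other things on the bench where they are.

Things in the scene. Friction and masses are not known exactly. Their poses are not given: they have to be found in the camera images.
- charger_center (a point): Centre of the battery charger, a black plastic block 60 mm wide (y), 130 tall (z), 46 deep (x), about 0.3 kg, standing loose and upright on the bench. z up; x from its front to its back. Flat back at x = +23 mm; dock rails stand 9 mm out of the front. Grip its flat sides (y = +-30 mm) from above; about 100 mm above its underside, the gripper stays clear of the board's top.
- charger_keyhole (a point): Point on the charger's back at the centre of the keyhole's round opening, 74 mm above its underside; same axes as the charger. The opening is 21 mm across (8-sided) in a 4 mm back wall, with 13 mm of free depth behind that wall. From it a slot 10 mm wide runs straight up.
- charger_slot (a point): Point on the charger's back at the upper end of the slot, 24 mm above the opening's centre: here the screw shank sits when locked. Just below it two sprung lips narrow the slot to 2 mm. The 6 mm shank meets them when the charger is still 12 mm too high; they give way with a snap at some 10 to 14 N of pull, weight included, and then hold it. The charger is too light to do this by its own weight.
- panel: Plywood tool board, fixed on two feet across the back of the bench: 380 mm wide (y), 18 thick, top 210 mm above the bench. Origin: on the bench under the middle of its front face; x points into the board (front face is x = 0, towards the robot), z up. Feet (22 mm high, y = +-155 mm) reach 40 mm forward. A spanner hangs at y = -155, a tape roll at y = 97 to 193 mm; between y = -90 and 90 only the screw.
- panel_mark (a point): Middle of the pencilled level line on the board's front, 175 mm above the bench; axes as the board. The screw was set by eye: exactly on the line, square to the face, but anywhere up to 15 mm left or right of this point. It is not measured: see or feel for it. Round steel head 16 mm across, 4 thick, bevelled rim, face 10 mm off the board, underside 6 mm; shank 6 mm.
- spray_can: Spray can, 67 mm across, 198 mm tall, loose on the bench; origin at the centre of its underside, z up. To be left where it stands.
- sealant: Sealant cartridge with nozzle, 50 mm across, 304 mm tall, standing loose; origin at the centre of its underside, z up. To be left where it stands.
- thinner_can: White can with a red cap, 39x61x174 mm, standing loose; origin at the centre of its underside. To be left where it stands.
- glue_bottle: White glue bottle with a red nozzle, 39x62x197 mm, standing loose; origin at the centre of its underside. To be left where it stands.
- battery: Black battery pack, 75x114x63 mm, lying loose at the right; origin at the centre of its underside. To be left where it lies.
- tape_measure: Yellow tape measure, 40x74x66 mm, standing loose at the left; origin at the centre of its underside. To be left where it stands.
- screw_carton: Small carton, 52x82x40 mm, loose at the left; origin at the centre of its underside. To be left where it lies.

How it is judged:
By the outcome, as a careful person would: the job done as asked, in the order asked, and still so for the second after the job is handed in, with the robot touching nothing.
It also fails if it takes over 48 s, if anything falls off the work surface, if the arm or the gripper's body presses on something with over 40 N, if the wrist force passes 120 N, or if a joint passes its speed limit or range.

## Robot

A 6-joint arm with a two-finger parallel gripper is mounted at the origin on the work surface; the furniture and walls round the work are solid. World frame = base frame: x ahead of the robot, y to its left, z up, the work surface at z = 0. Lengths are in m, angles in rad, forces in N, time in s.
With the tool pointing down it reaches from about 0.25 to 0.725 m from the base axis. Payload 4 kg.
Tool frame: the origin (TCP) lies midway between the tips of the shut fingers; the grasp point (between the pads) lies 19 mm behind it (bot.grip_point_offset is the distance from the TCP to the grasp point, in m); z points along the fingers, y is the line along which they close (so a half turn about z gives the same grasp; the last joint's range is limited). The gripper opens to 85 mm and grips with 20 to 120 N. Pads are 22 mm wide; open, the fingers measure 114 mm over their backs; the gripper's body (76 mm by 85 mm) begins 54 mm behind the grasp point. The pads swing forward as they close: fully open they stand 13 mm farther back than shut.
Start: joints at [-1.242, 0.241, 0.005, 1.335, 0, 1.571], TCP at [0.161, -0.473, 0.231] pointing down, gripper open.
Joint ranges: [-2.72, 2.72], [-1.05, 1.87], [-1.09, 1.28], [-1.99, 2.15], [-1.42, 1.44], [-3.14, 3.14]. Speed limits (rad/s): [2.79, 2.79, 3.14, 3.14, 3.14, 3.14].

## Interface

Orientations are given as a unit quaternion [x, y, z, w].
In Python, from workcell import bot gives the robot as it stands.
- The arm moves only by the tool step_arm, never from a script. Its argument "targets" is text: rows parted by semicolons, each of 7 numbers parted by spaces: the opening, from -1 (shut) to 1 (fully open), so that 0 is half open, then the shift along the world's x, y, z normalised to -1 to 1, where 1 is 0.5 m, then the turn, a rotation vector about the world's x, y, z normalised to -1 to 1, where 1 is pi/4 rad. In form: gripper x y z wx wy wz; .... A call has 1 to 10 rows; each row is the pose to reach, as a shift and turn from the pose commanded when the call began; what a row does not reach only later rows make up. A row lasts 1/12 s, in which the tool goes at most 41.7 mm and 7.16 degrees, less where a joint would pass 70% of its speed; a pose out of reach is approached as far as the arm can. A call with a number of a shift or a turn outside -1 to 1 is refused whole. A call with a gripper value outside its range is refused whole. The fingers move at their own pace and stop on an object; the grip force is fixed at half the most. Time passes only in rows, so rows that repeat a pose let the fingers close. It gives the time, the measured TCP pose, the force, the opening and the grip force at its end, in the units of the state.
- bot.get_obs(): the state, without advancing time (a new reading comes with each control period).
- bot.camera(name): name is "side" or "top" or "wrist"; returns the picture (480x640x3 uint8, red, green, blue); there is no depth.
- bot.camera_info(name): a dict with "vertical_fov" (degrees; the focal length in pixels is half the picture's height over the tangent of half this angle, whatever the lens; pixels are square), "cx", "cy" (the principal point, pixels), "pose" (4x4, takes a point from camera to world coordinates). Camera axes: x right, y up, looking along -z (the intrinsics and any distortion apply to the point x, -y, -z); pixel columns grow to the right and rows downward; lengths in m; the calibration is good to about 2 mm. A picture is of the moment at which its call begins: read the wrist's pose just before it. camera_info takes no time and is no camera call; for the wrist camera it gives the pose at the moment of the call.
- bot.job_done(): hands the job in; it is judged then, once.
The state is a dict: "clock": time; "joint_pos": joint angles; "joint_vel": joint speeds; "tau": joint torques, N m; "eef_pos": TCP position; "tool_rot": TCP orientation; "ft_force": force on the tool from outside, world axes, zero at the start; "ft_torque": the same for the moment, N m; "grip_width": finger opening in m; "grasp_force": force on a finger pad.
Only numpy, scipy, OpenCV 4.12 (cv2) and the standard library are available. Lean on these libraries where they do the work, as an engineer would, in place of code of your own. Each camera call takes 0.05 s, during which the arm holds its last target. There are 200 camera calls.

## Working session

There is one attempt and no reset: what is moved stays moved. The work goes in short steps, Python scripts to look and compute and a tool call to move; the robot and the scene stay as the last step left them, time stands still between calls to the robot, and variables do not carry over. Pictures are saved under pics/ and viewed, at most 11 in all, crops included, and the job is handed in when it is done.

Besides the shell and the picture viewer there is one more tool, called after ">>>" by a JSON object that holds its "name" and its "arguments". step_arm: Moves the arm, as the interface text tells. Scaled input: -1 to 1 covers 0.5 m each way for a shift and pi/4 rad each way for a turn. Its arguments: {"type":"object","properties":{"targets":{"type":"string"}},"required":["targets"]}

```bash
mkdir -p pics; ls; python3 - <<'E'
from workcell import bot
import cv2, numpy as np
o=bot.get_obs()
for k in o: print(k,np.round(o[k],4))
for n in("side","top","wrist"):
    i=bot.camera_info(n);print(n,{k:(np.round(v,4).tolist() if not isinstance(v,str) else v) for k,v in i.items()})
    cv2.imwrite(f"pics/{n}0.png",bot.camera(n)[:,:,::-1])
E
```

```text
pics
clock 0.0
joint_pos [-1.242   0.2414  0.0037  1.3352 -0.      1.5708]
joint_vel [-0.0003 -0.0001  0.0012  0.0003 -0.0012 -0.0003]
tau [-1.00000e-04 -3.72316e+01  2.52409e+01  1.71000e-02 -0.00000e+00
  0.00000e+00]
eef_pos [ 0.1612 -0.4726  0.2304]
tool_rot [ 9.865e-01  1.637e-01 -2.000e-04 -1.000e-03]
ft_force [-0.0986  0.1979 -0.3802]
ft_torque [-0.0104 -0.0162 -0.0257]
grasp_force 0.0
grip_width 0.0854
side {'vertical_fov': 45.9125, 'cx': 319.8386, 'cy': 245.9388, 'pose': [[0.9989, -0.025, 0.0391, 0.6092], [0.0463, 0.5006, -0.8644, -1.2907], [0.002, 0.8653, 0.5013, 0.8562], [0.0, 0.0, 0.0, 1.0]]}
top {'vertical_fov': 53.7759, 'cx': 314.3367, 'cy': 245.1421, 'pose': [[-0.0074, 0.9865, -0.1635, 0.3651], [-1.0, -0.0078, -0.002, -0.0305], [-0.0033, 0.1635, 0.9865, 1.0879], [0.0, 0.0, 0.0, 1.0]]}
wrist {'vertical_fov': 58.2022, 'cx': 320.3524, 'cy': 234.3514, 'pose': [[0.3237, 0.898, 0.298, 0.2364], [-0.9462, 0.3078, 0.1001, -0.4476], [-0.0019, -0.3144, 0.9493, 0.3731], [0.0, 0.0, 0.0, 1.0]]}
```

View pics/top0.png

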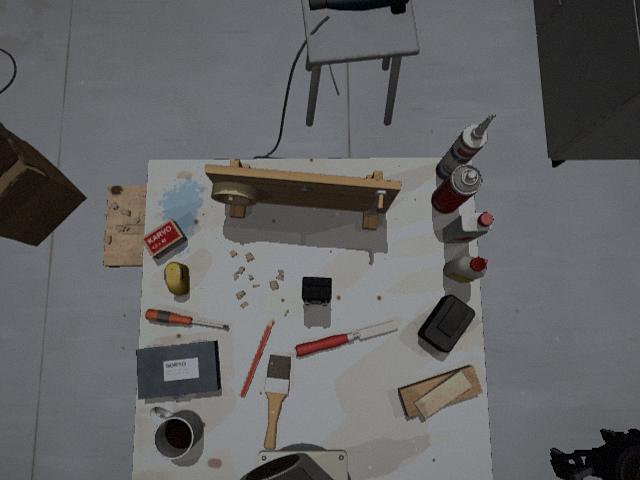

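View pics/side0.png

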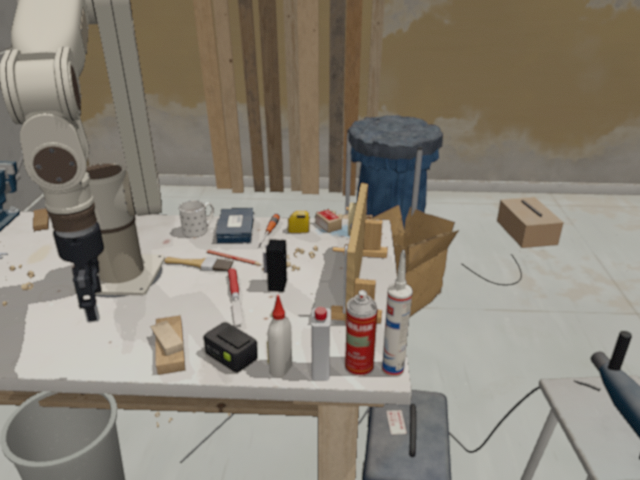

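```bash
python3 - <<'E'
import cv2
a=cv2.imread("pics/top0.png")[150:320,195:420]
cv2.imwrite("pics/c0.png",cv2.resize(a,None,fx=3.5,fy=3.5,interpolation=cv2.INTER_CUBIC))
E
cat > h.py <<'E'
import numpy as np, cv2
def ray(info,u,v):
    f=240/np.tan(np.radians(info["vertical_fov"]/2)); P=np.array(info["pose"])
    d=P[:3,:3]@np.array([(u-info["cx"])/f,-(v-info["cy"])/f,-1]); return P[:3,3],d
def onz(info,u,v,z):
    c,d=ray(info,u,v); return c+d*(z-c[2])/d[2]
def proj(info,p):
    f=240/np.tan(np.radians(info["vertical_fov"]/2)); P=np.array(info["pose"])
    q=P[:3,:3].T@(np.array(p)-P[:3,3]); return np.array([info["cx"]-f*q[0]/q[2],info["cy"]+f*q[1]/q[2]])
E
```

```text
(no output)
```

View pics/c0.png

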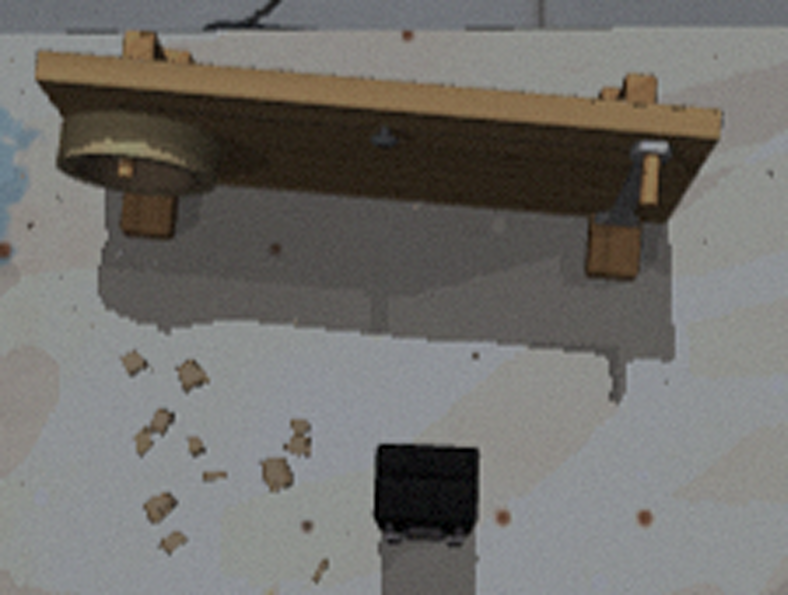

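```bash
python3 - <<'E'
from workcell import bot
from h import *
i=bot.camera_info("top")
c=lambda u,v:(195+(u+.5)/3.5-.5,150+(v+.5)/3.5-.5)
L=onz(i,*c(37,80),.21);R=onz(i,*c(718,138),.21)
print(L,R,np.linalg.norm(L-R))
d=(R-L)/np.linalg.norm(R-L); print("board normal yaw deg",np.degrees(np.arctan2(d[0],-d[1])), (L+R)/2)
n=np.array([-d[1],d[0],0]); print('n into',n)
# screw: head at 8mm off front face, z=.175
s=onz(i,*c(384,138),.175);print("screw",s,"off face",(s-L)@n,"along from mid (toward right)",(s-(L+R)/2)@d)
for p in((377,446),(478,448),(377,527),(477,527)):print(onz(i,*c(*p),.13))
E
```

```text
[0.65446379 0.18093176 0.21      ] [ 0.61825616 -0.19327686  0.21      ] 0.37595623300514214
board normal yaw deg -5.526613504629446 [ 0.63635997 -0.00617255  0.21      ]
n into [ 0.99535157 -0.0963081   0.        ]
screw [ 0.62993642 -0.00956341  0.175     ] off face -0.006067131999515962 along from mid (toward right) 0.003993737654600004
[ 0.45841314 -0.00374319  0.13      ]
[ 0.45679933 -0.06227033  0.13      ]
[ 0.4117164  -0.00359062  0.13      ]
[ 0.41128147 -0.06109291  0.13      ]
```

>>> {"name": "step_arm", "arguments": {"targets": "1 0.08 0.12 0 0 0 -0.1;1 0.12 0.19 0 0 0 -0.2;1 0.16 0.26 0 0 0 -0.3;1 0.2 0.33 0 0 0 -0.4;1 0.24 0.4 0 0 0 -0.43;1 0.28 0.47 0 0 0 -0.43;1 0.32 0.53 0 0 0 -0.43;1 0.36 0.6 0 0 0 -0.43;1 0.4 0.66 0 0 0 -0.43;1 0.44 0.72 0 0 0 -0.43"}}

```text
clock: 0.98
eef_pos: [0.3788, -0.1157, 0.2314]
tool_rot: [1.0, -0.005, 0.0, 0.0]
ft_force: [0.2, 0.2, 0.2]
grip_width: 0.0851
grasp_force: 0.0
```

>>> {"name": "step_arm", "arguments": {"targets": "1 0.06 0.08 0 0 0 0;1 0.107 0.16 0 0 0 0;1 0.107 0.16 0 0 0 0"}}

```text
clock: 1.23
eef_pos: [0.4343, -0.0334, 0.2311]
tool_rot: [1.0, -0.002, 0.001, -0.001]
ft_force: [0.5, -1.3, -0.2]
grip_width: 0.0856
grasp_force: 0.0
```

```bash
python3 - <<'E'
from workcell import bot
from h import *
print(bot.get_obs()["eef_pos"],bot.get_obs()["tool_rot"])
np.save("w1.npy",bot.camera_info("wrist"),allow_pickle=True)
cv2.imwrite("pics/w1.png",bot.camera("wrist")[:,:,::-1])
E
```

```text
[ 0.43429401 -0.03341688  0.23109379] [ 9.99997904e-01 -1.72601289e-03  6.67070317e-04 -8.75869835e-04]
```

View pics/w1.png

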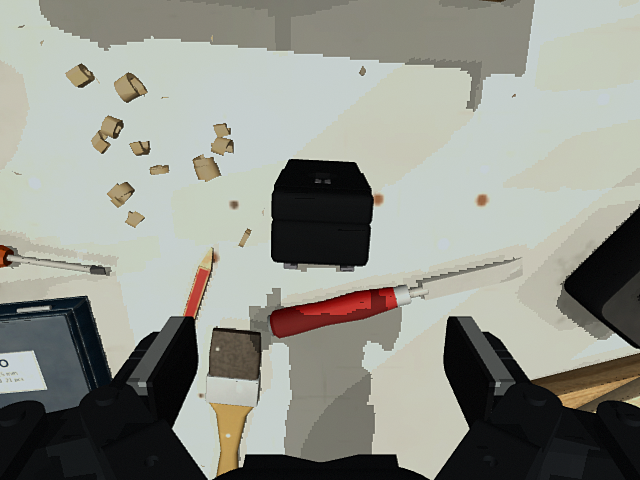

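```bash
python3 - <<'E'
from h import *
i=np.load("w1.npy",allow_pickle=True).item()
img=cv2.imread("pics/w1.png"); g=img.max(2)
m=(g<70).astype(np.uint8)[150:275,255:390]
n,l,s,c=cv2.connectedComponentsWithStats(m);k=1+s[1:,4].argmax();print(s[k])
for r in range(5,120,8):
    x=np.where(l[r]==k)[0]
    if len(x):print(r+150,x.min()+255,x.max()+255)
for p in((272,192),(371,193),(272,262),(370,264)):print(onz(i,*p,.13))
print(np.round(np.array(i["pose"]),3))
E
```

```text
[  16    9  103  111 9835]
163 287 355
171 281 359
179 277 365
187 274 369
195 272 371
203 272 372
211 272 372
219 273 371
227 272 370
235 271 369
243 271 368
251 271 368
259 273 367
267 340 352
[ 0.45884703 -0.00625807  0.13      ]
[ 0.45812805 -0.06337682  0.13      ]
[ 0.4154129  -0.00461742  0.13      ]
[ 0.41398358 -0.06427416  0.13      ]
[[-0.003  0.95   0.313  0.513]
 [-1.    -0.002 -0.002 -0.035]
 [-0.002 -0.313  0.95   0.374]
 [ 0.     0.     0.     1.   ]]
```

>>> {"name": "step_arm", "arguments": {"targets": "1 0.003 -0.004 -0.08 0 0 0;1 0.003 -0.004 -0.16 0 0 0;1 0.003 -0.004 -0.24 0 0 0;1 0.003 -0.004 -0.3 0 0 0;1 0.003 -0.004 -0.3 0 0 0;-1 0.003 -0.004 -0.3 0 0 0;-1 0.003 -0.004 -0.3 0 0 0;-1 0.003 -0.004 -0.3 0 0 0;-1 0.003 -0.004 -0.3 0 0 0;-1 0.003 -0.004 -0.3 0 0 0"}}

```text
clock: 2.12
eef_pos: [0.4354, -0.04, 0.0833]
tool_rot: [1.0, -0.005, 0.002, 0.0]
ft_force: [0.7, 1.1, 4.5]
grip_width: 0.0599
grasp_force: 65.0
```

>>> {"name": "step_arm", "arguments": {"targets": "-1 0 0 0.03 0 0 0;-1 0 0 0.08 0 0 0;-1 0.03 0.01 0.14 0 0 -0.03;-1 0.08 0.03 0.206 0 0 -0.06;-1 0.14 0.05 0.206 0 0 -0.118;-1 0.203 0.07 0.206 0 0 -0.118;-1 0.203 0.07 0.206 0 0 -0.118;-1 0.203 0.07 0.206 0 0 -0.118"}}

```text
clock: 2.78
eef_pos: [0.5344, -0.0291, 0.1841]
tool_rot: [0.999, -0.032, 0.0, -0.01]
ft_force: [-0.2, 0.4, -2.2]
grip_width: 0.0602
grasp_force: 64.4
```

```bash
python3 - <<'E'
from workcell import bot
from h import *
o=bot.get_obs();print(o["eef_pos"],o["tool_rot"],o["ft_force"],o["grasp_force"])
np.save("w2.npy",bot.camera_info("wrist"),allow_pickle=True)
cv2.imwrite("pics/w2.png",bot.camera("wrist")[:,:,::-1])
cv2.imwrite("pics/s2.png",bot.camera("side")[:,:,::-1])
cv2.imwrite("pics/t2.png",bot.camera("top")[:,:,::-1])
E
```

```text
[ 0.5344051  -0.02910918  0.18407071] [ 9.99433203e-01 -3.22239963e-02  1.10596899e-04 -9.74031713e-03] [-0.24602506  0.3689024  -2.19008141] 64.43938962722314
```

View pics/w2.png

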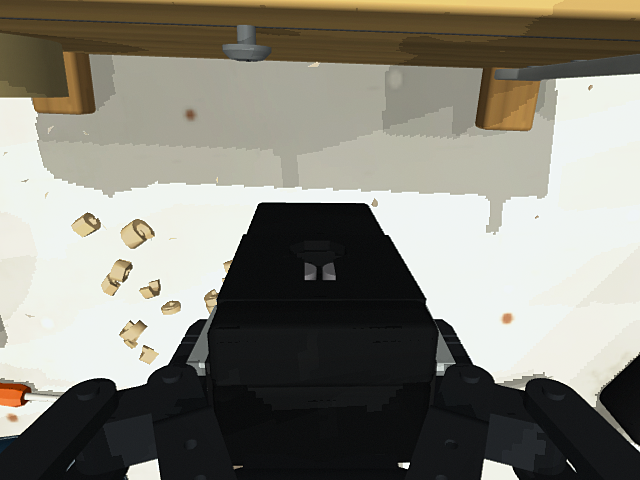

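```bash
python3 - <<'E'
from workcell import bot
from h import *
o=bot.get_obs();print(o["clock"],o["eef_pos"],o["tool_rot"],o["ft_force"],o["joint_vel"])
i=np.load("w2.npy",allow_pickle=True).item()
P=np.array(i["pose"]);print(np.round(P,4))
j=bot.camera_info("wrist");print(np.round(np.array(j["pose"])-P,4))
img=cv2.imread("pics/w2.png")
cv2.imwrite("pics/w2c.png",cv2.convertScaleAbs(cv2.resize(img[0:340,200:450],None,fx=1.75,fy=1.75,interpolation=cv2.INTER_CUBIC),alpha=1.0))
d=cv2.resize(img[195:395,200:450],None,fx=3,fy=3,interpolation=cv2.INTER_CUBIC);d=np.clip(d.astype(float)*4,0,255).astype(np.uint8);cv2.imwrite("pics/w2d.png",d)
E
```

```text
2.9333 [ 0.53189291 -0.0291113   0.18390018] [ 9.99428214e-01 -3.23629324e-02 -9.62028773e-04 -9.74480162e-03] [-0.01032283  1.0979956  -2.60570727] [-0.00102345 -0.01140604 -0.00755994 -0.0057646   0.00017552  0.00015441]
[[-0.0636  0.9476  0.3129  0.6135]
 [-0.9978 -0.0543 -0.0384 -0.0378]
 [-0.0194 -0.3147  0.949   0.3267]
 [ 0.      0.      0.      1.    ]]
[[-0.0003 -0.0007  0.0019 -0.0022]
 [ 0.     -0.0003 -0.0002 -0.    ]
 [ 0.     -0.002  -0.0007 -0.0003]
 [ 0.      0.      0.      0.    ]]
```

View pics/w2d.png

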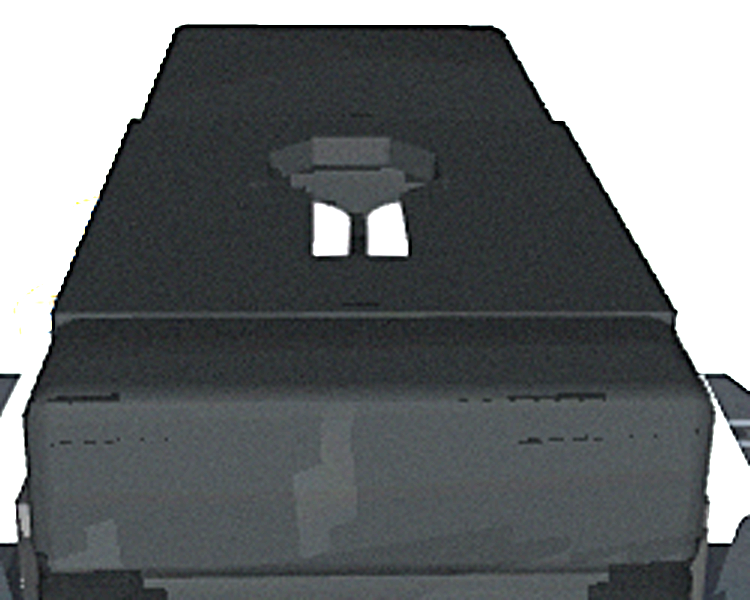

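>>> {"name": "step_arm", "arguments": {"targets": "-1 0 0 0 0 0 0"}}

```text
clock: 3.02
eef_pos: [0.5321, -0.0291, 0.1842]
tool_rot: [0.999, -0.032, -0.0, -0.01]
ft_force: [0.1, 0.3, -3.2]
grip_width: 0.0598
grasp_force: 64.4
```

```bash
python3 - <<'E'
from workcell import bot
o=bot.get_obs()
for k in o: print(k,o[k])
E
```

```text
clock 3.0167
joint_pos [-0.06582039  0.3308945   0.00385566  1.24530762  0.01952068  3.14059158]
joint_vel [-0.00083232 -0.00309052  0.00464712 -0.00348956 -0.00015768 -0.00143559]
tau [ 2.17317638e-02 -4.20958686e+01  2.57060623e+01 -1.09041008e-02
  8.48788535e-02 -2.82979627e-04]
eef_pos [ 0.53210072 -0.02913674  0.18424038]
tool_rot [ 9.99426701e-01 -3.24099963e-02 -4.48564491e-04 -9.78062357e-03]
ft_force [ 0.0788128   0.34899262 -3.15381347]
ft_torque [-0.01868037  0.00694267 -0.02281784]
grasp_force 64.42772162750771
grip_width 0.05978021100270349
```

>>> {"name": "step_arm", "arguments": {"targets": "-1 -0.04 0 0 0 0 0.05;-1 -0.08 0 0 0 0 0.1;-1 -0.12 0 0 0 0 0.1;-1 -0.12 0 0 0 0 0.1"}}

```text
clock: 3.35
eef_pos: [0.4683, -0.029, 0.1841]
tool_rot: [1.0, 0.007, -0.003, -0.01]
ft_force: [-0.9, -0.5, -2.4]
grip_width: 0.0603
grasp_force: 64.4
```

>>> {"name": "step_arm", "arguments": {"targets": "-1 0 0 -0.05 -0.025 0 0;-1 0 0 -0.1 -0.025 0 0;-1 0 0 -0.15 -0.025 0 0;-1 0 0 -0.18 -0.025 0 0;-1 0 0 -0.195 -0.025 0 0;-1 0 0 -0.2 -0.025 0 0;-1 0 0 -0.2 -0.025 0 0"}}

```text
clock: 3.93
eef_pos: [0.4733, -0.0291, 0.0846]
tool_rot: [1.0, 0.007, -0.0, -0.0]
ft_force: [-0.2, -0.3, -1.6]
grip_width: 0.0598
grasp_force: 64.3
```

>>> {"name": "step_arm", "arguments": {"targets": "-1 0 0 -0.003 0 0 0;-1 0 0 -0.003 0 0 0"}}

```text
clock: 4.1
eef_pos: [0.4744, -0.0292, 0.0839]
tool_rot: [1.0, 0.007, 0.001, 0.0]
ft_force: [-0.3, 0.6, -2.7]
grip_width: 0.0598
grasp_force: 64.3
```

>>> {"name": "step_arm", "arguments": {"targets": "-1 0 0 -0.002 0 0 0;-1 0 0 -0.004 0 0 0;-1 0 0 -0.004 0 0 0"}}

```text
clock: 4.35
eef_pos: [0.4752, -0.0291, 0.0833]
tool_rot: [1.0, 0.007, 0.002, 0.0]
ft_force: [-1.4, 1.1, 9.0]
grip_width: 0.0599
grasp_force: 64.2
```

>>> {"name": "step_arm", "arguments": {"targets": "0.5 0 0 0 0 0 0;1 0 0 0 0 0 0;1 0 0 0 0 0 0;1 0 0 0 0 0 0;1 0 0 0.06 0 0 0;1 0 0 0.14 0 0 0;1 0 0 0.22 0 0 0;1 0 0 0.3 0 0 0"}}

```text
clock: 5.02
eef_pos: [0.4727, -0.0292, 0.2321]
tool_rot: [1.0, 0.007, -0.001, -0.0]
ft_force: [1.5, -0.7, 0.3]
grip_width: 0.0857
grasp_force: 0.0
```

>>> {"name": "step_arm", "arguments": {"targets": "1 0 0 0 0 0 0.16;1 0 0 0 0 0 0.32;1 0 0 0 0 0 0.48;1 0 0 0 0 0 0.64;1 0 0 0 0 0 0.8;1 0 0 0 0 0 0.96;1 0 0 0 0 0 1"}}

```text
clock: 5.6
eef_pos: [0.4733, -0.0292, 0.2306]
tool_rot: [0.92, 0.391, -0.0, 0.0]
ft_force: [0.4, 0.1, -1.1]
grip_width: 0.0853
grasp_force: 0.0
```

>>> {"name": "step_arm", "arguments": {"targets": "1 0 0 0 0 0 0.16;1 0 0 0 0 0 0.32;1 0 0 0 0 0 0.48;1 0 0 0 0 0 0.64;1 0 0 0 0 0 0.8;1 0 0 0 0 0 0.96;1 0 0 0 0 0 1"}}

```text
clock: 6.18
eef_pos: [0.4733, -0.0292, 0.2306]
tool_rot: [0.701, 0.714, -0.0, 0.0]
ft_force: [-0.4, 0.0, 0.3]
grip_width: 0.0856
grasp_force: 0.0
```

>>> {"name": "step_arm", "arguments": {"targets": "1 0 0 0 0 0 0.16;1 0 0 0 0 0 0.32;1 0 0 0 0 0 0.48;1 0 0 0 0 0 0.64;1 0 0 0 0 0 0.8;1 0 0 0 0 0 0.96;1 0 0 0 0 0 1"}}

```text
clock: 6.77
eef_pos: [0.4733, -0.0292, 0.2306]
tool_rot: [0.374, 0.927, -0.0, 0.0]
ft_force: [0.0, 0.7, 0.4]
grip_width: 0.0853
grasp_force: 0.0
```

>>> {"name": "step_arm", "arguments": {"targets": "1 0 0 0 0 0 0.16;1 0 0 0 0 0 0.32;1 0 0 0 0 0 0.48;1 0 0 0 0 0 0.64;1 0 0 0 0 0 0.8;1 0 0 0 0 0 0.96;1 0 0 0 0 0 1;1 0 0 0 0 0 1"}}

```text
clock: 7.43
eef_pos: [0.4733, -0.0292, 0.2306]
tool_rot: [-0.007, 1.0, -0.0, 0.0]
ft_force: [0.5, 1.7, -0.4]
grip_width: 0.0849
grasp_force: 0.0
```

```bash
python3 - <<'E'
from workcell import bot
from h import *
o=bot.get_obs();print(o["clock"],o["eef_pos"],o["tool_rot"],o["joint_pos"])
i=bot.camera_info("top")
im=bot.camera("top")[:,:,::-1];cv2.imwrite("pics/t3.png",im)
np.save("w3.npy",bot.camera_info("wrist"),allow_pickle=True)
cv2.imwrite("pics/w3.png",bot.camera("wrist")[:,:,::-1])
E
```

```text
7.4333 [ 0.47330499 -0.02918749  0.23059493] [-7.08184880e-03  9.99974917e-01 -4.93419002e-05  9.93914721e-05] [-6.15351287e-02  1.89749557e-01 -6.17419333e-02  1.31909975e+00
 -8.48223791e-05 -7.56989535e-02]
```

View pics/w3.png

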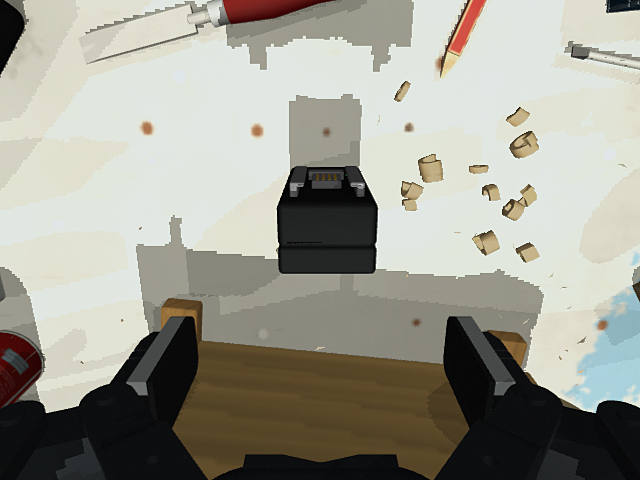

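```bash
python3 - <<'E'
from h import *
i=np.load("w3.npy",allow_pickle=True).item()
for p in((278,271),(376,272),(278,205),(377,205)):print(onz(i,*p,.13))
i=np.load("w2.npy",allow_pickle=True).item()
# screw head in w2: head ellipse centre (247,50); charger marks (crop: /3 + (200,195))
P=np.array(i["pose"]);c,d=ray(i,247,49);print("screw ray at x .628",c+d*(.628-c[0])/d[0])
for p in((0,25),(320,38),(640,70)):print(p,onz(i,*p,.21))
E
```

```text
[ 0.49566441 -0.05546562  0.13      ]
[0.49551138 0.00447926 0.13      ]
[ 0.45408628 -0.05474659  0.13      ]
[0.45330495 0.00277836 0.13      ]
screw ray at x .628 [ 0.628      -0.01232697  0.17744548]
(0, 25) [0.63432973 0.04298422 0.21      ]
(320, 38) [ 0.62614531 -0.03628683  0.21      ]
(640, 70) [ 0.61359541 -0.11558116  0.21      ]
```

>>> {"name": "step_arm", "arguments": {"targets": "1 0 0.007 -0.08 0 0 0;1 0 0.007 -0.16 0 0 0;1 0 0.007 -0.24 0 0 0;1 0 0.007 -0.297 0 0 0;1 0 0.007 -0.297 0 0 0;-1 0 0.007 -0.297 0 0 0;-1 0 0.007 -0.297 0 0 0;-1 0 0.007 -0.297 0 0 0;-1 0 0.007 -0.297 0 0 0;-1 0 0.007 -0.297 0 0 0"}}

```text
clock: 8.37
eef_pos: [0.4754, -0.0257, 0.0845]
tool_rot: [-0.007, 1.0, -0.0, 0.003]
ft_force: [0.3, 1.1, 4.9]
grip_width: 0.0595
grasp_force: 65.5
```

>>> {"name": "step_arm", "arguments": {"targets": "-1 0 0 0.03 0 0 0;-1 0 0 0.08 0 0 0;-1 0.02 0.01 0.14 0 0 -0.03;-1 0.06 0.03 0.204 0 0 -0.06;-1 0.1 0.049 0.204 0 0 -0.1;-1 0.125 0.049 0.204 0 0 -0.14;-1 0.125 0.049 0.204 0 0 -0.14;-1 0.125 0.049 0.204 0 0 -0.14"}}

```text
clock: 9.03
eef_pos: [0.5356, -0.0011, 0.1842]
tool_rot: [0.048, 0.999, -0.0, -0.0]
ft_force: [-0.1, -0.2, -3.1]
grip_width: 0.0596
grasp_force: 65.5
```

```bash
python3 - <<'E'
from workcell import bot
from h import *
o=bot.get_obs();print(o["clock"],o["eef_pos"],o["tool_rot"],o["joint_pos"],o["ft_force"])
cv2.imwrite("pics/t4.png",bot.camera("top")[:,:,::-1])
np.save("w4.npy",bot.camera_info("wrist"),allow_pickle=True)
cv2.imwrite("pics/w4.png",bot.camera("wrist")[:,:,::-1])
o=bot.get_obs();print(o["clock"],o["eef_pos"],o["tool_rot"])
E
```

```text
9.0333 [ 0.53560985 -0.00105308  0.18417659] [ 4.76757672e-02  9.98862842e-01 -1.26478022e-04 -1.67718968e-04] [-1.83166802e-03  3.35265905e-01  1.01008195e-02  1.24597792e+00
 -2.37311539e-04  9.35560687e-02] [-0.1314778  -0.19174936 -3.12661507]
9.1333 [ 0.53448518 -0.0012941   0.18373138] [ 4.79754806e-02  9.98848096e-01 -1.25362483e-04 -9.04475552e-04]
```

View pics/w4.png

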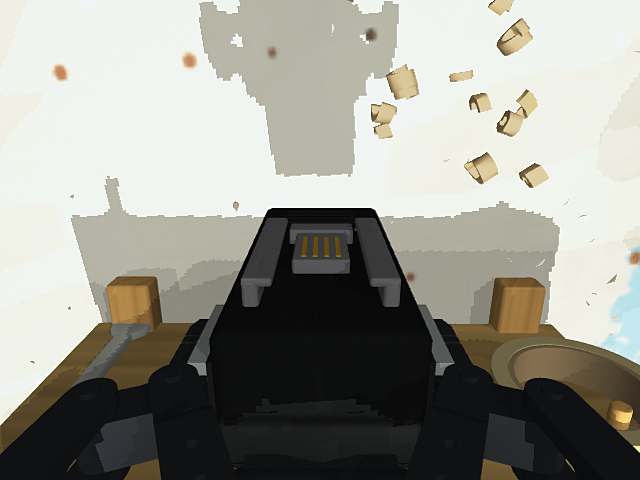

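```bash
python3 - <<'E'
from workcell import bot
from h import *
def fit(img,cols,r0,r1,info,z,sgn=-1):
    g=cv2.GaussianBlur(img,(3,3),0)[:,:,2].astype(float)  # red
    P=[]
    for c in cols:
        lo,hi=r0(c),r1(c); d=sgn*np.diff(g[lo:hi,c]); k=d.argmax(); P.append(onz(info,c,lo+k+.5,z)[:2])
    P=np.array(P); 
    for _ in range(3):
        a,b=np.polyfit(P[:,1],P[:,0],1); r=P[:,0]-a*P[:,1]-b; P=P[abs(r)<max(.0015,2*r.std())]
    print(len(P),"yaw",-np.degrees(np.arctan(a)),"x at y=-.012",a*-.012+b,"rms",r.std())
t=cv2.imread("pics/top0.png");i=bot.camera_info("top")
f=lambda c:172.5+(c-206)*16.5/194
fit(t,range(215,390,2),lambda c:int(f(c))-4,lambda c:int(f(c))+5,i,.21)
w=cv2.imread("pics/w2.png");j=np.load("w2.npy",allow_pickle=True).item()
fw=lambda c:22+c*45/640
for c in (20,150,330,450,600): print(c,w[5:75:5,c,2])
h=w[40:60,200:300].astype(int); m=(h[:,:,2]-h[:,:,0]<15)&(h.max(2)>40)&(h.max(2)<190)
for r in range(0,20,3): x=np.where(m[r])[0]; print(r+40,x.min()+200 if len(x) else None,x.max()+200 if len(x) else None)
E
```

```text
88 yaw -5.646054671138432 x at y=-.012 0.6359283705336578 rms 0.000582446107858518
20 [83 91 96 85 87 81 76 87 89 88 87 87 89 90]
150 [ 80  83  92  93  89  85  80  78  88  87  90 166 166 165]
330 [186  83  82  89  93  64  87  79  85  80  82  79 167 168]
450 [229 176  78  84  89  95  92  88  60  66  61  62  60 146]
600 [223 214 152  61  67  71  75  58  70  60  67  68  64  64]
40 237 255
43 237 255
46 222 266
49 222 270
52 224 270
55 227 267
58 230 264
```

>>> {"name": "step_arm", "arguments": {"targets": "-1 0.03 -0.005 0.003 0 0 0;-1 0.07 -0.009 0.003 0 0 -0.003;-1 0.11 -0.013 0.003 0 0 -0.003;-1 0.129 -0.0145 0.003 0 0 -0.003;-1 0.129 -0.0145 0.003 0 0 -0.003;-1 0.129 -0.0145 0.003 0 0 -0.003"}}

```text
clock: 9.63
eef_pos: [0.5992, -0.0087, 0.1851]
tool_rot: [0.049, 0.999, -0.0, -0.001]
ft_force: [-0.1, -0.6, -2.3]
grip_width: 0.0594
grasp_force: 65.5
```

```bash
python3 - <<'E'
from workcell import bot
from h import *
o=bot.get_obs();print(o["clock"],o["eef_pos"],o["tool_rot"],o["ft_force"])
a=bot.camera("side");cv2.imwrite("pics/s5.png",cv2.resize(a[160:330,220:440],None,fx=3.5,fy=3.5,interpolation=cv2.INTER_CUBIC)[:,:,::-1])
E
```

```text
9.6333 [ 0.59924183 -0.00867875  0.18507347] [ 4.94127722e-02  9.98778020e-01 -6.69703953e-05 -9.16284441e-04] [-0.07481966 -0.61437819 -2.29717867]
```

View pics/s5.png

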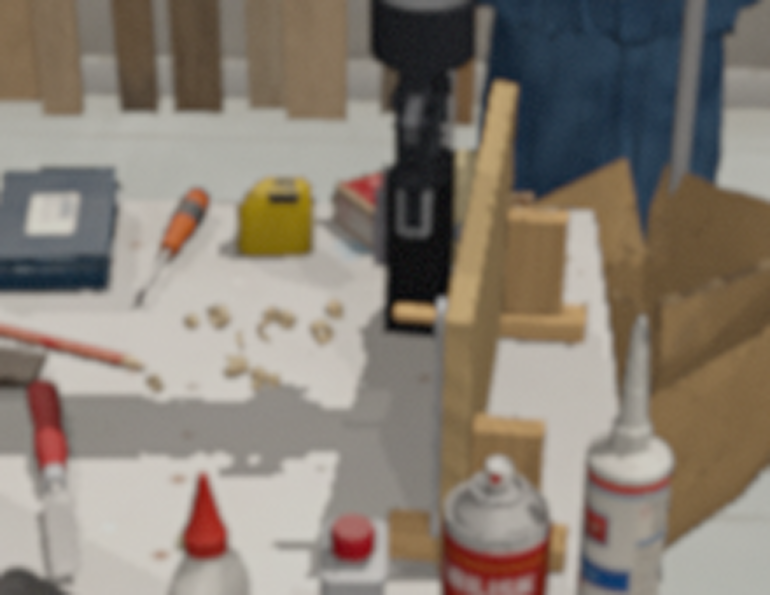

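>>> {"name": "step_arm", "arguments": {"targets": "-1 0.004 -0.0004 0 0 0 0;-1 0.008 -0.0008 0 0 0 0;-1 0.012 -0.0012 0 0 0 0;-1 0.016 -0.0016 0 0 0 0;-1 0.02 -0.002 0 0 0 0;-1 0.02 -0.002 0 0 0 0"}}

```text
clock: 10.18
eef_pos: [0.6107, -0.0094, 0.1858]
tool_rot: [0.049, 0.999, -0.0, 0.0]
ft_force: [0.8, 0.1, -2.3]
grip_width: 0.0592
grasp_force: 65.5
```

>>> {"name": "step_arm", "arguments": {"targets": "-1 0.004 -0.0004 0 0 0 0;-1 0.008 -0.0008 0 0 0 0;-1 0.008 -0.0008 0 0 0 0"}}

```text
clock: 10.43
eef_pos: [0.6121, -0.0096, 0.1854]
tool_rot: [0.049, 0.999, 0.0, -0.002]
ft_force: [-7.3, 1.5, -0.8]
grip_width: 0.0593
grasp_force: 65.9
```

>>> {"name": "step_arm", "arguments": {"targets": "-1 0.003 -0.0003 0 0 0 0;-1 0.003 -0.0003 0 0 0 0;-1 0.003 -0.0003 0 0 0 0"}}

```text
clock: 10.68
eef_pos: [0.6121, -0.0096, 0.1853]
tool_rot: [0.049, 0.999, 0.0, -0.004]
ft_force: [-10.4, 0.3, 2.1]
grip_width: 0.0594
grasp_force: 66.1
```

>>> {"name": "step_arm", "arguments": {"targets": "-1 -0.002 0 -0.005 0 0 0;-1 -0.003 0 -0.01 0 0 0;-1 -0.003 0 -0.015 0 0 0;-1 -0.003 0 -0.02 0 0 0;-1 -0.003 0 -0.02 0 0 0"}}

```text
clock: 11.1
eef_pos: [0.612, -0.0098, 0.1749]
tool_rot: [0.049, 0.999, -0.0, -0.002]
ft_force: [-4.3, 1.0, -3.0]
grip_width: 0.0592
grasp_force: 65.8
```

>>> {"name": "step_arm", "arguments": {"targets": "-1 0 0 -0.002 0 0 0;-1 0 0 -0.004 0 0 0;-1 0 0 -0.006 0 0 0;-1 0 0 -0.008 0 0 0;-1 0 0 -0.008 0 0 0"}}

```text
clock: 11.52
eef_pos: [0.6121, -0.0094, 0.173]
tool_rot: [0.049, 0.999, 0.0, -0.002]
ft_force: [-8.8, 2.2, 5.5]
grip_width: 0.059
grasp_force: 66.6
```

>>> {"name": "step_arm", "arguments": {"targets": "-1 0 0 -0.003 0 0 0;-1 0 0 -0.006 0 0 0;-1 0 0 -0.009 0 0 0;-1 0 0 -0.012 0 0 0;-1 0 0 -0.012 0 0 0"}}

```text
clock: 11.93
eef_pos: [0.6122, -0.0094, 0.1699]
tool_rot: [0.049, 0.999, 0.0, -0.0]
ft_force: [-13.6, 1.5, 14.4]
grip_width: 0.0595
grasp_force: 67.5
```

>>> {"name": "step_arm", "arguments": {"targets": "-1 -0.003 0 -0.004 0 0 0;-1 -0.005 0 -0.008 0 0 0;-1 -0.005 0 -0.012 0 0 0;-1 -0.005 0 -0.016 0 0 0;-1 -0.005 0 -0.016 0 0 0"}}

```text
clock: 12.35
eef_pos: [0.6122, -0.0096, 0.1606]
tool_rot: [0.049, 0.999, 0.0, 0.002]
ft_force: [-7.2, 1.8, 12.2]
grip_width: 0.0597
grasp_force: 68.7
```

>>> {"name": "step_arm", "arguments": {"targets": "-1 0 0 -0.004 0 0 0;-1 0 0 -0.008 0 0 0;-1 0 0 -0.008 0 0 0"}}

```text
clock: 12.6
eef_pos: [0.6123, -0.0096, 0.1602]
tool_rot: [0.049, 0.999, 0.0, 0.003]
ft_force: [-11.8, 1.8, 26.7]
grip_width: 0.0596
grasp_force: 70.1
```

```bash
python3 - <<'E'
from workcell import bot
from h import *
o=bot.get_obs();print(o["clock"],o["eef_pos"],o["tool_rot"],o["ft_force"])
s=bot.camera("side");i=bot.camera_info("side")
cv2.imwrite("pics/s6.png",cv2.resize(s[160:330,220:440],None,fx=3.5,fy=3.5,interpolation=cv2.INTER_CUBIC)[:,:,::-1])
# expected bottom-right-side corner pixels for underside z .077 / .089/.101, in crop px
n=np.array([.9952,-.0976,0]);y=np.array([.0976,.9952,0]);F=np.array([.6355,-.0122,0])
for z in(.077,.089,.101):
    for b in(0,-.046): print(z,b,(proj(i,F+n*b-y*.03+[0,0,z])-[220,160])*3.5)
E
```

```text
12.6 [ 0.61229128 -0.0096034   0.16015438] [4.92843485e-02 9.98780342e-01 3.65490102e-04 2.95767060e-03] [-11.78247066   1.80482215  26.73644741]
0.077 0 [456.90773149 367.88962363]
0.077 -0.046 [395.27626951 363.07240856]
0.089 0 [457.38214764 354.09015842]
0.089 -0.046 [395.49642753 349.30649528]
0.101 0 [457.86048112 340.17674857]
0.101 -0.046 [395.71839638 335.42735511]
```

View pics/s6.png

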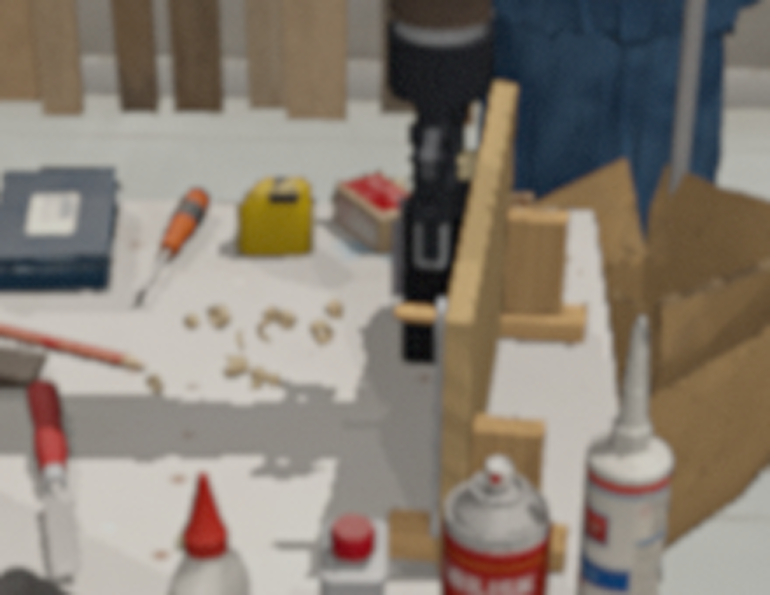

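>>> {"name": "step_arm", "arguments": {"targets": "-1 -0.002 0 0.005 0 0 0;-1 -0.004 0 0.01 0 0 0;-1 -0.004 0 0.012 0 0 0;-1 -0.004 0 0.012 0 0 0"}}

```text
clock: 12.98
eef_pos: [0.6111, -0.0099, 0.1609]
tool_rot: [0.049, 0.999, 0.0, 0.002]
ft_force: [-0.6, 1.5, 6.6]
grip_width: 0.0595
grasp_force: 67.6
```

>>> {"name": "step_arm", "arguments": {"targets": "-1 0 0 0.002 0 0 0;0.6 0 0 0.002 0 0 0;1 0 0 0.002 0 0 0;1 0 0 0.002 0 0 0;1 0 0 0.002 0 0 0;1 0 0 0.002 0 0 0"}}

```text
clock: 13.48
eef_pos: [0.6096, -0.01, 0.1601]
tool_rot: [0.049, 0.999, -0.0, -0.0]
ft_force: [0.6, 1.3, 0.9]
grip_width: 0.0855
grasp_force: 0.0
```

>>> {"name": "step_arm", "arguments": {"targets": "1 0 0 0.02 0 0 0;1 0 0 0.06 0 0 0;1 0 0 0.12 0 0 0;1 -0.02 0 0.2 0 0 0;1 -0.1 0 0.24 0 0 0;1 -0.18 0 0.24 0 0 0;1 -0.26 0 0.24 0 0 0;1 -0.34 0 0.24 0 0 0;1 -0.34 0 0.24 0 0 0"}}

```text
clock: 14.23
eef_pos: [0.4309, -0.0098, 0.2807]
tool_rot: [0.049, 0.999, -0.0, -0.003]
ft_force: [-0.3, 0.0, -0.2]
grip_width: 0.0856
grasp_force: 0.0
```

```bash
python3 - <<'E'
from workcell import bot
from h import *
o=bot.get_obs();print(o["clock"],o["eef_pos"],o["ft_force"],o["grip_width"])
s=bot.camera("side")[150:330,220:440];t=bot.camera("top")[150:330,195:415]
cv2.imwrite("pics/f.png",cv2.resize(np.hstack([s,t]),None,fx=1.8,fy=1.8,interpolation=cv2.INTER_CUBIC)[:,:,::-1])
E
```

```text
14.2333 [ 0.43092342 -0.00983043  0.28066114] [-0.32913395  0.02054828 -0.1864575 ] 0.08555555749220732
```

View pics/f.png

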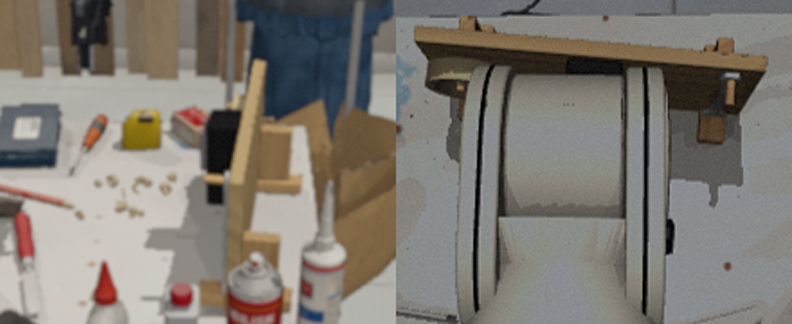

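The side view shows the charger hanging upright against the board. Its lower edge is at image row 263, the same as when it was locked.

```bash
python3 -c "
from workcell import bot
print(bot.job_done())"
```

```text
the job is handed in; nothing more can be done
None
```

The charger is hanging straight on the screw, flat against the board and pulled down to a hard stop, with the gripper open and clear; the job was handed in at about 14 s of the 48 s allowed, after setting the charger down once to turn the gripper half round because the last joint had reached its range limit.

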